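# Size a stub antenna in the ring gauge

### The job

Take the antenna standing in the yellow holder and try its foot in the gauge's rings one after another, from the widest to the tightest, lowering it until the tip clearly shows under each ring that lets it through, until a ring stops it; press gently (about 10 N is plenty, never force it), since the rings sit a little loose and the stop must be felt. Then hang it in the last ring it went through, upright with its flange flat on that ring, let go, and leave the other antennas and everything else on the bench where they are.

Things in the scene. Friction and masses are not known exactly. Their poses are not given: they have to be found in the camera images.
- antenna_a: upright stub antenna: round brass foot 45 mm long, 16 to 24 mm thick (not known, they differ), its last 6 mm tapering 4 mm in radius; black flange 44 mm across at 45 to 51 mm above the origin; then a flat black paddle 24 mm (x) by 14 mm (y), from 51 to 113 mm, to be gripped across the 14 mm. About 0.12 kg. Origin: centre of the foot's lower end, z up
- antenna_b: upright stub antenna: round brass foot 45 mm long, 16 to 24 mm thick (not known, they differ), its last 6 mm tapering 4 mm in radius; black flange 44 mm across at 45 to 51 mm above the origin; then a flat black paddle 24 mm (x) by 14 mm (y), from 51 to 113 mm, to be gripped across the 14 mm. About 0.12 kg. Origin: centre of the foot's lower end, z up
- antenna_c: upright stub antenna: round brass foot 45 mm long, 16 to 24 mm thick (not known, they differ), its last 6 mm tapering 4 mm in radius; black flange 44 mm across at 45 to 51 mm above the origin; then a flat black paddle 24 mm (x) by 14 mm (y), from 51 to 113 mm, to be gripped across the 14 mm. About 0.12 kg. Origin: centre of the foot's lower end, z up
- gauge: ring gauge, fixed: base 110 x 250 x 12 mm, four level rings 60 mm apart along its y, widest at -y, tops 80 mm up, 12 mm thick, arms to a rail at +x, nothing higher. Rings float along y; the foot's taper pushes one across with 2 to 5 N. A ring too tight stops the tip within 6 mm of its top. Hung antenna: origin 35 mm above the gauge's. Origin: on the bench under the row's middle, z up
- red_place (a point): nominal centre of the red ring's top, bore 30 mm, the widest, fixed to the gauge at its y = -90 mm, 80 mm above its origin; the ring itself may sit up to 3 mm from it along the gauge's y
- copper_place (a point): nominal centre of the copper ring's top, bore 25 mm, fixed to the gauge at its y = -30 mm, 80 mm above its origin; the ring itself may sit up to 3 mm from it along the gauge's y
- blue_place (a point): nominal centre of the blue ring's top, bore 20 mm, fixed to the gauge at its y = +30 mm, 80 mm above its origin; the ring itself may sit up to 3 mm from it along the gauge's y
- yellow_place (a point): nominal centre of the yellow ring's top, bore 15 mm, the tightest, fixed to the gauge at its y = +90 mm, 80 mm above its origin; the ring itself may sit up to 3 mm from it along the gauge's y
- intake: yellow single holder, fixed, block 70 x 70 x 55 mm with a 35 mm upright hole in its middle; the antenna to be sized stands in it with its flange resting on the top, its origin 10 mm above the bench. Origin: under its centre on the bench, z up
- stock: grey double holder, fixed, block 145 x 70 x 55 mm with two 35 mm holes at x = -34 and +34 mm; the other two antennas stand in it. Origin: under its centre on the bench
- screwdriver: loose screwdriver lying on the bench, bystander
- wrench: loose wrench lying on the bench, bystander
- jar: small closed jar 52 mm across, 65 mm high, bystander
- spare_collar: loose dark steel collar 44 mm across, 14 mm high, bystander
- carton: small cardboard box 90 x 60 x 40 mm, bystander

How it is judged (in metres and radians):
On the way, in this order (a step that is already met when the one before it is completed fails the run):
1. the antenna's foot goes through the widest (red) ring: its tip at least 14 mm below the ring's top (((x of antenna_a in the frame of gauge between -0.007 and 0.007 m and y of antenna_a in the frame of gauge between -0.097 and -0.083 m and z of antenna_a in the frame of gauge below 0.066 m) or (x of antenna_b in the frame of gauge between -0.007 and 0.007 m and y of antenna_b in the frame of gauge between -0.097 and -0.083 m and z of antenna_b in the frame of gauge below 0.066 m) or (x of antenna_c in the frame of gauge between -0.007 and 0.007 m and y of antenna_c in the frame of gauge between -0.097 and -0.083 m and z of antenna_c in the frame of gauge below 0.066 m))), for 0.1 s.
2. its foot goes through the next (copper) ring in the same way (((x of antenna_a in the frame of gauge between -0.007 and 0.007 m and y of antenna_a in the frame of gauge between -0.037 and -0.023 m and z of antenna_a in the frame of gauge below 0.066 m) or (x of antenna_b in the frame of gauge between -0.007 and 0.007 m and y of antenna_b in the frame of gauge between -0.037 and -0.023 m and z of antenna_b in the frame of gauge below 0.066 m) or (x of antenna_c in the frame of gauge between -0.007 and 0.007 m and y of antenna_c in the frame of gauge between -0.037 and -0.023 m and z of antenna_c in the frame of gauge below 0.066 m))), for 0.1 s.
3. it is tried in the blue ring: the 18 mm foot goes through, the 23 mm foot is stopped there (pressing with over 1 N) (((x of antenna_b in the frame of gauge between -0.007 and 0.007 m and y of antenna_b in the frame of gauge between 0.023 and 0.037 m and z of antenna_b in the frame of gauge below 0.066 m) or (x of antenna_a in the frame of gauge between -0.012 and 0.012 m and y of antenna_a in the frame of gauge between 0.018 and 0.042 m and z of antenna_a in the frame of gauge above 0.07 m and contact force between antenna_a and gauge above 1 N) or (x of antenna_c in the frame of gauge between -0.012 and 0.012 m and y of antenna_c in the frame of gauge between 0.018 and 0.042 m and z of antenna_c in the frame of gauge above 0.07 m and contact force between antenna_c and gauge above 1 N))), for 0.1 s.
4. the 18 mm foot is stopped by the yellow ring (pressing with over 1 N); the 23 mm foot is drawn up clear of the ring that stopped it (((x of antenna_b in the frame of gauge between -0.012 and 0.012 m and y of antenna_b in the frame of gauge between 0.078 and 0.102 m and z of antenna_b in the frame of gauge above 0.07 m and contact force between antenna_b and gauge above 1 N) or z of any of antenna_a, antenna_c in the frame of gauge above 0.083 m)), for 0.1 s.
At the end, for the whole second after the job is handed in: the antenna from the yellow holder hangs in the last ring it went through (23 mm foot: copper, 18 mm: blue), within 6 mm of its nominal centre, flange within 3 mm of seated, within 0.09 rad of upright, at rest; the other two stand within 20 mm of where they were (((x of antenna_a in the frame of gauge between -0.006 and 0.006 m and y of antenna_a in the frame of gauge between -0.036 and -0.024 m and z of antenna_a in the frame of gauge between 0.032 and 0.038 m and angle between antenna_a's own z axis and vertical below 0.09 rad and linear speed of antenna_a below 0.02 m/s and distance of each of antenna_b, antenna_c from where it was at the start of the episode below 0.02 m and horizontal distance between each of antenna_b, antenna_c and intake above 0.06 m and angle between each of antenna_b, antenna_c's own z axis and vertical below 0.2 rad) or (x of antenna_b in the frame of gauge between -0.006 and 0.006 m and y of antenna_b in the frame of gauge between 0.024 and 0.036 m and z of antenna_b in the frame of gauge between 0.032 and 0.038 m and angle between antenna_b's own z axis and vertical below 0.09 rad and linear speed of antenna_b below 0.02 m/s and distance of each of antenna_a, antenna_c from where it was at the start of the episode below 0.02 m and horizontal distance between each of antenna_a, antenna_c and intake above 0.06 m and angle between each of antenna_a, antenna_c's own z axis and vertical below 0.2 rad) or (x of antenna_c in the frame of gauge between -0.006 and 0.006 m and y of antenna_c in the frame of gauge between -0.036 and -0.024 m and z of antenna_c in the frame of gauge between 0.032 and 0.038 m and angle between antenna_c's own z axis and vertical below 0.09 rad and linear speed of antenna_c below 0.02 m/s and distance of each of antenna_a, antenna_b from where it was at the start of the episode below 0.02 m and horizontal distance between each of antenna_a, antenna_b and intake above 0.06 m and angle between each of antenna_a, antenna_b's own z axis and vertical below 0.2 rad))); the robot touches nothing.
It fails at once if an antenna is forced against the gauge: contact forces adding up to more than 40 N (the taper wedges: 20 to 35 N of push) (contact force between any of antenna_a, antenna_b, antenna_c and gauge above 40 N).
It fails at once if something else on the bench is moved more than 30 mm (distance of any of screwdriver, wrench, jar, spare_collar, carton from where it was at the start of the episode above 0.03 m).
It also fails if it takes over 58 s, if anything falls off the work surface, if the arm or the gripper's body presses on something with over 40 N, if the wrist force passes 120 N, or if a joint passes its speed limit or range.

### The arm

A 6-joint arm with a two-finger parallel gripper is mounted at the origin on the work surface. World frame = base frame: x ahead of the robot, y to its left, z up, the work surface at z = 0. Lengths are in m, angles in degrees, forces in N, time in s.
With the tool pointing down it reaches from about 0.425 to 0.95 m from the base axis. Payload 14.7 kg.
Tool frame: the origin (TCP) lies between the finger pads; the fingertips stand ahead of it and the grasp point (between the pads) lies 2 mm behind it (r.tcp_to_tips is the z of the fingertips in the tool frame, in m); z points along the fingers, y is the line along which they close (so a half turn about z gives the same grasp; the last joint's range is limited). The gripper opens to 85 mm and grips with 20 to 120 N. Pads are 22 mm wide; open, the fingers measure 114 mm over their backs; the gripper's body (76 mm by 85 mm) begins 54 mm behind the grasp point. The pads swing forward as they close: fully open they stand 13 mm farther back than shut.
Start: joints at [-71.998, 27.513, 91.461, -0, 61.026, -2.67], TCP at [0.229, -0.608, 0.248] pointing down, gripper open.
Joint ranges: [-157.49, 157.49], [-46.99, 117.5], [13.45, 153.17], [-89.5, 269.5], [5.16, 153.95], [-167.48, 167.48]. Speed limits (degrees/s): [108.29, 108.29, 136.94, 172.46, 172.46, 172.46].

### API

Orientations are given as [roll, pitch, yaw] about the fixed x, y, z axes, in that order (R = Rz(yaw) Ry(pitch) Rx(roll)).
In Python, from cell import r gives the robot as it stands.
- The arm moves only by the shell command python3 jog.py 'ROWS' [FORCE]. ROWS is a JSON list of rows, 1 to 10 of them, each of 7 numbers: dx, dy, dz in fractions of the full range, 1 being 1 m, then a rotation vector rx, ry, rz in parts of the range, where 1.0 means 180 degrees, then the finger opening in m; each row is the pose to reach, as a shift and turn from the pose commanded when the command began, along the tool's axes at that moment; what a row does not reach only later rows make up. A row lasts 1/8 s, in which the tool goes at most 0.0625 m and 10.7 degrees, less where a joint would pass 70% of its speed; a pose out of reach is approached as far as the arm can. The fingers move at their own pace and stop on an object; FORCE is the grip in N (left out, the last holds). Time passes only in rows, so rows that do not move let the fingers close. It prints the time, the measured TCP pose, the force, the opening and the grip force at its end. A shift or turn number past 1, either way, is cut back to 1. Input that does not fit is refused with a message, and nothing moves.
- r.read_state(): the state, without advancing time (a new reading comes with each control period).
- r.capture(name): name is "scene" or "side" or "wrist"; returns the picture (384x512x3 uint8, red, green, blue); there is no depth.
- r.calibration(name): a dict with "K" (3x3 intrinsics, pixels), "distortion" ([k1, k2, p1, p2, k3] as OpenCV has them; the pictures are not rectified), "rvec" (rotation vector, rad) and "tvec" (3), from world to camera coordinates, as OpenCV has them; the wrist camera has in their place "hand_eye" (4x4, takes a point from camera to tool coordinates, whose origin is the TCP and whose axes are the flange's). Camera axes: x right, y down, z forward; pixel columns grow to the right and rows downward; lengths in m; the calibration is good to about 2 mm. A picture is of the moment at which its call begins: read the wrist's pose just before it. calibration takes no time and is no camera call.
- r.close_job(): hands the job in; it is judged then, once.
The state is a dict: "time": time; "joint_pos": joint angles; "qvel": joint speeds; "effort": joint torques, N m; "tool_pos": TCP position; "ee_rot": TCP orientation; "contact_force": force on the tool from outside, world axes, zero at the start; "torque": the same for the moment, N m; "opening": finger opening in m; "gripper_force": force on a finger pad.
Only numpy, scipy, OpenCV 4.12 (cv2) and the standard library are available. Lean on these libraries where they do the work, as an engineer would, in place of code of your own. Each camera call takes 0.05 s, during which the arm holds its last target. There are 200 camera calls.

## Working session

There is one attempt and no reset: what is moved stays moved. The work goes in short steps, Python scripts to look and compute and a shell command to move; the robot and the scene stay as the last step left them, time stands still between calls to the robot, and variables do not carry over. Pictures are saved under pics/ and viewed, at most 10 in all, crops included, and the job is handed in when it is done.

```bash
ls; mkdir -p pics; python3 - <<'E'
from cell import r
import cv2,numpy as np
s=r.read_state();print({k:np.round(v,4).tolist() for k,v in s.items()})
for n in("scene","side","wrist"):
    im=r.capture(n);cv2.imwrite(f"pics/{n}0.png",im[:,:,::-1])
    c=r.calibration(n);print(n,{k:np.round(v,4).tolist() for k,v in c.items()})
print(r.tcp_to_tips)
E
```

```text
cell.py
jog.py
pics
{'time': 0.0, 'joint_pos': [-71.9976, 27.5496, 91.4923, -0.0025, 61.0281, -2.671], 'qvel': [0.001, 0.1644, 0.0113, 0.0209, -0.0334, 0.003], 'effort': [-0.0001, -95.067, -43.0182, -0.0004, 0.0122, -0.0], 'tool_pos': [0.2294, -0.6078, 0.2477], 'ee_rot': [-179.93, -0.0011, 20.6746], 'contact_force': [-0.1027, 0.0909, 0.6452], 'torque': [0.0149, 0.0104, -0.0181], 'gripper_force': 0.0, 'opening': 0.0856}
scene {'K': [[474.9003, 0.0, 257.1892], [0.0, 474.9003, 190.1932], [0.0, 0.0, 1.0]], 'distortion': [-0.0254, 0.0, 0.0, 0.0, 0.0], 'rvec': [2.3494, 0.7797, -0.2606], 'tvec': [-0.4154, -0.2217, 1.4857]}
side {'K': [[355.5346, 0.0, 254.3057], [0.0, 355.5346, 191.8451], [0.0, 0.0, 1.0]], 'distortion': [-0.1018, 0.0, 0.0, 0.0, 0.0], 'rvec': [0.8345, -2.5586, 1.0652], 'tvec': [0.4401, 0.3047, 0.9285]}
wrist {'K': [[268.9667, 0.0, 253.9194], [0.0, 268.9667, 189.2968], [0.0, 0.0, 1.0]], 'distortion': [0.0167, 0.0, 0.0, 0.0, 0.0], 'hand_eye': [[0.0011, -0.9564, -0.2922, 0.0748], [1.0, 0.001, 0.0003, 0.0013], [-0.0, -0.2922, 0.9564, -0.1265], [0.0, 0.0, 0.0, 1.0]]}
0.017
```

View pics/scene0.png

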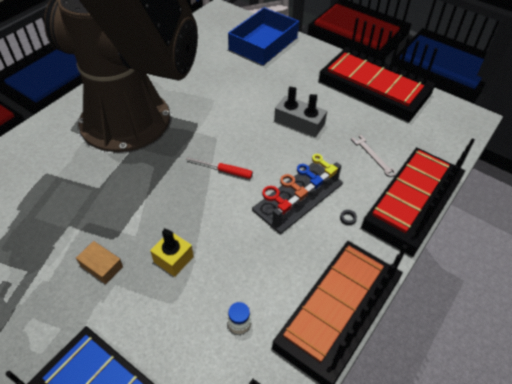

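View pics/side0.png

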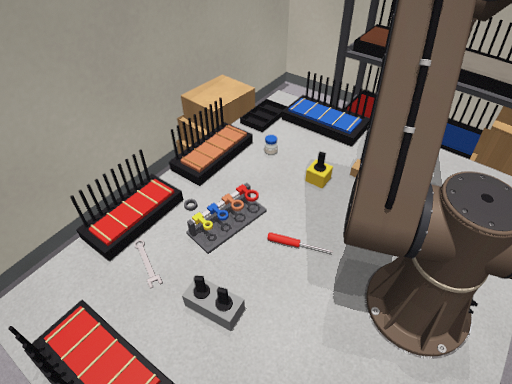

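The scene view shows the intake at about (172,252) px and the gauge's red, copper, blue and yellow rings at (270,193), (290,183), (309,175) and (322,163). In the side view the intake is at (319,172) and the gauge at (226,215). I'll enlarge both areas.

```bash
python3 - <<'E'
import cv2,numpy as np
def crop(f,x,y):
    im=cv2.imread(f"pics/{f}0.png")[y:y+75,x:x+100]
    return cv2.resize(im,(400,300),interpolation=cv2.INTER_CUBIC)
a=np.vstack([np.hstack([crop("scene",248,148),crop("scene",130,215)]),np.hstack([crop("side",180,178),crop("side",270,135)])])
cv2.imwrite("pics/crop1.png",a)
E
```

```text
(no output)
```

View pics/crop1.png

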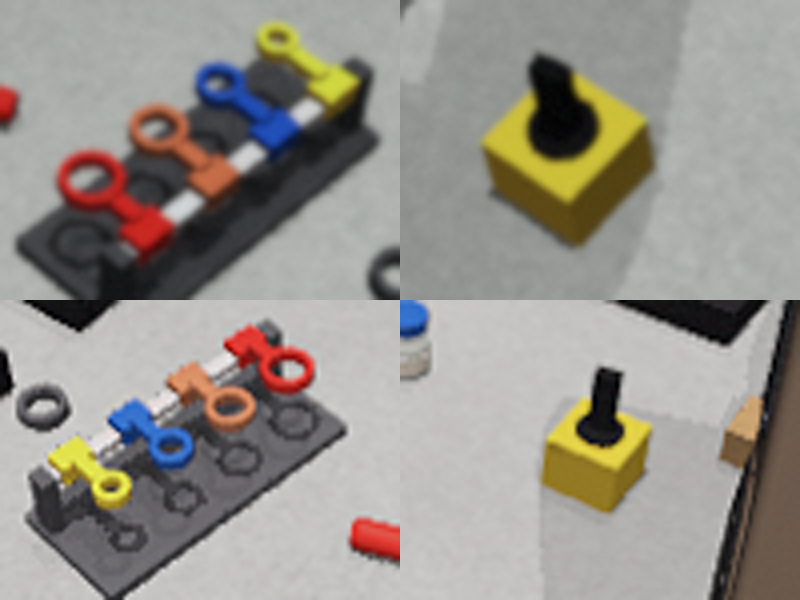

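View pics/wrist0.png

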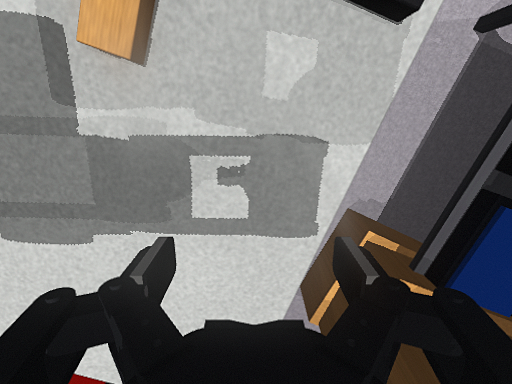

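The enlarged crops show the intake's corners and the four ring centres well enough to measure. The wrist view shows only bench, fingers and part of the carton. Next I'll fit the intake and gauge poses.

```bash
cat > h.py <<'E'
from cell import r
import cv2,numpy as np
from scipy.optimize import least_squares
from scipy.spatial.transform import Rotation as R
def pose(s=None):
    s=s or r.read_state(); T=np.eye(4);T[:3,:3]=R.from_euler('xyz',s["ee_rot"],degrees=True).as_matrix();T[:3,3]=s["tool_pos"];return T
def cam(n,T=None):
    c=r.calibration(n)
    if n=="wrist":
        W=np.linalg.inv(T@np.array(c["hand_eye"]));return W[:3,:3],W[:3,3],np.array(c["K"]),np.array(c["distortion"])
    return cv2.Rodrigues(np.array(c["rvec"],float))[0],np.array(c["tvec"],float).ravel(),np.array(c["K"]),np.array(c["distortion"])
def proj(c,P): return cv2.projectPoints(np.array(P,float).reshape(-1,3),cv2.Rodrigues(c[0])[0],c[1],c[2],c[3])[0].reshape(-1,2)
def place(p,P):
    P=np.array(P,float);c,s=np.cos(p[2]),np.sin(p[2])
    return np.c_[p[0]+c*P[:,0]-s*P[:,1],p[1]+s*P[:,0]+c*P[:,1],P[:,2]]
def ray(c,uv,z):
    u=cv2.undistortPoints(np.array([[uv]],float),c[2],c[3])[0,0];d=c[0].T@[u[0],u[1],1];o=-c[0].T@c[1]
    return o+d*(z-o[2])/d[2]
def fit(obs,p0):
    "obs: list of (camera, model points, pixels)"
    f=lambda p:np.concatenate([(proj(c,place(p,M))-np.array(px)).ravel() for c,M,px in obs])
    return least_squares(f,p0,loss="soft_l1")
E
python3 - <<'E'
from h import *
S,D=cam("scene"),cam("side")
px=lambda o,L:(np.array(L,float)+.5)/4-.5+o
ys=[-.09,-.03,.03,.09]
rings=[[0,y,.08] for y in ys]
for o in [px((248,148),[(93,181),(160,130),(220,84),(278,41)])]: Ws=[ray(S,u,.08) for u in o]
Wd=[ray(D,u,.08) for u in px((180,178),[(288,68),(230,107),(168,145),(109,188)])]
print(np.round(Ws,4),np.round(Wd,4))
W=(np.array(Ws)+Wd)/2;d=W[3]-W[0];yaw=np.arctan2(-d[0],d[1]);m=W.mean(0)
f=fit([(S,rings,px((248,148),[(93,181),(160,130),(220,84),(278,41)])),(D,rings,px((180,178),[(288,68),(230,107),(168,145),(109,188)]))],[m[0],m[1],yaw])
print("gauge",f.x,np.degrees(f.x[2]),np.round(f.fun,1))
h=.035
sx=px((130,215),[(83,145),(174,200),(251,122),(90,193),(178,245),(253,168)])
dx=px((270,135),[(148,136),(210,162),(251,130),(145,185),(208,210),(245,172)])
for n,c,X in(("s",S,sx),("d",D,dx)): print(n,np.round([ray(c,X[i],.055 if i<3 else 0) for i in range(6)],3).tolist())
E
```

```text
[[ 0.5724 -0.019   0.08  ]
 [ 0.5825  0.0418  0.08  ]
 [ 0.5917  0.099   0.08  ]
 [ 0.6018  0.1554  0.08  ]] [[ 0.5643 -0.0116  0.08  ]
 [ 0.5752  0.0483  0.08  ]
 [ 0.5886  0.1063  0.08  ]
 [ 0.5964  0.1638  0.08  ]]
gauge [ 0.58502395  0.07222712 -0.16165746] -9.262290289939408 [-0.1 -0.9 -0.6 -0.6 -0.  -1.   0.4 -1.6 -0.6 -1.7 -0.1 -1.8  0.6 -1.1
 -0.2 -1.1]
s [[0.436, -0.317, 0.055], [0.504, -0.312, 0.055], [0.505, -0.245, 0.055], [0.433, -0.32, 0.0], [0.5, -0.314, 0.0], [0.501, -0.246, 0.0]]
d [[0.5, -0.248, 0.055], [0.439, -0.25, 0.055], [0.43, -0.309, 0.055], [0.496, -0.246, 0.0], [0.434, -0.251, -0.0], [0.431, -0.315, 0.0]]
```

```bash
python3 jog.py '[[0.057, -0.037, 0.007, 0, 0, 0, 0.085], [0.113, -0.074, 0.013, 0, 0, 0, 0.085], [0.17, -0.111, 0.02, 0, 0, 0, 0.085], [0.227, -0.148, 0.026, 0, 0, 0, 0.085], [0.283, -0.185, 0.033, 0, 0, 0, 0.085], [0.34, -0.221, 0.04, 0, 0, 0, 0.085], [0.34, -0.221, 0.04, 0, 0, 0, 0.085], [0.34, -0.221, 0.04, 0, 0, 0, 0.085]]' 40
python3 - <<'E'
from h import *
print(np.round(pose(),4).tolist(),r.read_state()["ee_rot"])
cv2.imwrite("pics/w1.png",r.capture("wrist")[:,:,::-1])
E
```

```text
time: 1.15
tool_pos: [0.4705, -0.2793, 0.2079]
ee_rot: [-180.0, 0.0, 20.9]
contact_force: [-0.9, -0.8, -0.9]
opening: 0.0852
gripper_force: 0.0
[[0.9345, 0.3559, -0.0005, 0.4705], [0.3559, -0.9345, 0.0006, -0.2793], [-0.0002, -0.0007, -1.0, 0.2079], [0.0, 0.0, 0.0, 1.0]] [-1.79960207e+02  1.41328555e-02  2.08514725e+01]
```

View pics/w1.png

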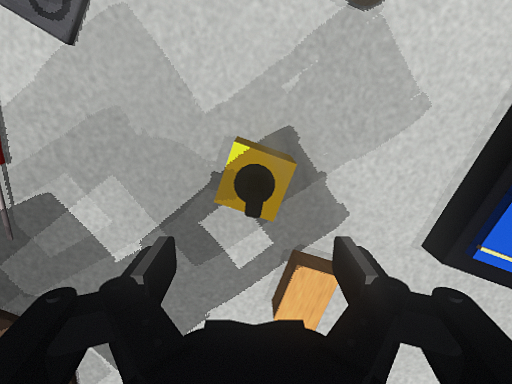

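The wrist view shows the yellow block with flange centre at (254,184) and the paddle running down to (254,216). Enlarging it to find the paddle's yaw.

```bash
python3 - <<'E'
import cv2
im=cv2.imread("pics/w1.png")[130:230,205:305]
im=cv2.convertScaleAbs(im,alpha=1.6,beta=20)
cv2.imwrite("pics/w1c.png",cv2.resize(im,(600,600),interpolation=cv2.INTER_CUBIC))
E
```

```text
(no output)
```

View pics/w1c.png

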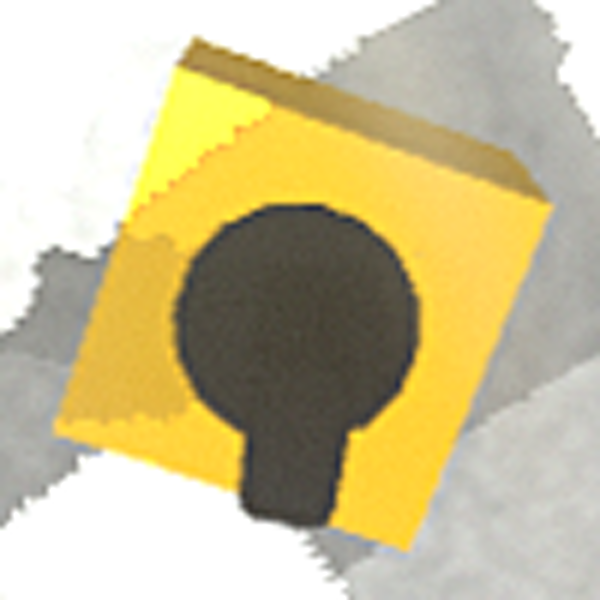

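```bash
cat > sil.py <<'E'
from h import *
from scipy.optimize import minimize
a=np.linspace(0,2*np.pi,60)
def hull(c,p,P): return cv2.convexHull(proj(c,place(p,P)).astype(np.float32))[:,0]
def sil(c,p,z0,win,k=4):
    x0,y0,w,h=win;m=np.zeros((h*k,w*k),np.uint8)
    disk=[[.022*np.cos(t),.022*np.sin(t),z0+z] for z in(.045,.051) for t in a]
    pad=[[sx*.012,sy*.007,z0+z] for sx in(-1,1) for sy in(-1,1) for z in(.051,.113)]
    for P in(disk,pad):
        q=(hull(c,p,P)+.5-[x0,y0])*k-.5
        cv2.fillPoly(m,[np.round(q*16).astype(np.int32)],255,cv2.LINE_AA,4)
    return m/255.
def fitsil(c,mask,z0,win,p0):
    M=cv2.resize(mask.astype(np.float32),None,fx=4,fy=4,interpolation=cv2.INTER_CUBIC)
    f=lambda p:np.mean((sil(c,(p[0],p[1],p[2]/10),z0,win)-M)**2)
    b=min((minimize(f,[p0[0],p0[1],y*10],method="Nelder-Mead",options=dict(initial_simplex=[[p0[0],p0[1],y*10],[p0[0]+.004,p0[1],y*10],[p0[0],p0[1]+.004,y*10],[p0[0],p0[1],y*10+2]],xatol=1e-5,fatol=1e-7)) for y in np.radians([0,30,60,90,120,150])),key=lambda o:o.fun)
    return b.x[0],b.x[1],np.degrees(b.x[2]/10),b.fun
E
python3 - <<'E'
from sil import *
T=np.array([[0.9345,0.3559,-0.0005,0.4705],[0.3559,-0.9345,0.0006,-0.2793],[-0.0002,-0.0007,-1.0,0.2079],[0,0,0,1]])
c=cam("wrist",T);im=cv2.imread("pics/w1.png");win=(222,155,64,70)
g=im[155:225,222:286].astype(float)
L=g.max(2); mask=np.clip((70-L)/30+.5,0,1)
print(np.percentile(L,[2,20,40,50,60,80]))
b=fitsil(c,mask,.01,win,(.469,-.281));print("antenna",b)
q=[(205+x/6,130+y/6) for x,y in((175,68),(552,205),(408,552),(54,433))]
print("block",np.round([ray(c,u,.055) for u in q],4).tolist(),np.mean([ray(c,u,.055) for u in q],0))
m=sil(c,(b[0],b[1],np.radians(b[2])),.01,win,1);print(np.abs(m-mask).sum(),mask.sum())
E
```

```text
[ 30.  36. 113. 132. 150. 155.]
antenna (np.float64(0.4678273428615875), np.float64(-0.2815429151081505), np.float64(15.182232468643772), np.float64(0.02203044022756341))
block [[0.5021, -0.2468, 0.055], [0.5032, -0.3168, 0.055], [0.4327, -0.3181, 0.055], [0.4315, -0.2484, 0.055]] [ 0.46738723 -0.28252968  0.055     ]
205.09803921568627 1493.4
```

Units first: turns go in shares of 180 degrees. So 5.65 degrees / 180 = 0.0314.

```bash
python3 jog.py '[[-0.0037, 0.0013, 0.03, 0, 0, 0.0314, 0.085], [-0.0037, 0.0013, 0.07, 0, 0, 0.0314, 0.085], [-0.0037, 0.0013, 0.115, 0, 0, 0.0314, 0.085], [-0.0037, 0.0013, 0.115, 0, 0, 0.0314, 0.085], [-0.0037, 0.0013, 0.115, 0, 0, 0.0314, 0.0], [-0.0037, 0.0013, 0.115, 0, 0, 0.0314, 0.0], [-0.0037, 0.0013, 0.115, 0, 0, 0.0314, 0.0], [-0.0037, 0.0013, 0.115, 0, 0, 0.0314, 0.0]]' 60
```

```text
time: 2.2
tool_pos: [0.4669, -0.284, 0.0941]
ee_rot: [180.0, -0.0, 15.0]
contact_force: [-2.8, 1.6, 21.9]
opening: 0.0132
gripper_force: 58.2
```

```bash
python3 jog.py '[[0, 0, 0, 0, 0, 0, 0], [0, 0, 0, 0, 0, 0, 0], [0, 0, 0, 0, 0, 0, 0], [0, 0, 0, 0, 0, 0, 0]]'
```

```text
time: 2.7
tool_pos: [0.4669, -0.284, 0.0942]
ee_rot: [180.0, -0.0, 15.0]
contact_force: [-2.2, 1.2, 11.3]
opening: 0.0135
gripper_force: 58.4
```

Converted, 24.3 degrees / 180 = 0.135.

```bash
python3 jog.py '[[0, 0, -0.05, 0, 0, 0, 0], [0, 0, -0.1, 0, 0, 0, 0], [0, 0, -0.156, 0, 0, 0, 0], [0.024, -0.057, -0.156, 0, 0, 0.0222, 0], [0.047, -0.114, -0.156, 0, 0, 0.0444, 0], [0.071, -0.171, -0.156, 0, 0, 0.0667, 0], [0.095, -0.228, -0.156, 0, 0, 0.0889, 0], [0.119, -0.285, -0.156, 0, 0, 0.1111, 0], [0.142, -0.342, -0.156, 0, 0, 0.135, 0], [0.142, -0.342, -0.156, 0, 0, 0.135, 0]]'
python3 jog.py '[[0, 0, 0, 0, 0, 0, 0], [0, 0, 0, 0, 0, 0, 0]]'
python3 - <<'E'
from h import *
print(np.round(pose(),4).tolist())
im=r.capture("wrist")[:,:,::-1];cv2.imwrite("pics/w2.png",im)
im=im[60:285,100:400];cv2.imwrite("pics/w2c.png",cv2.resize(im,(800,600),interpolation=cv2.INTER_CUBIC))
E
```

```text
time: 3.95
tool_pos: [0.5151, 0.0872, 0.2495]
ee_rot: [-180.0, -0.0, -9.1]
contact_force: [0.6, -0.5, -1.7]
opening: 0.0131
gripper_force: 59.1
time: 4.2
tool_pos: [0.5149, 0.0821, 0.2493]
ee_rot: [180.0, 0.0, -9.3]
contact_force: [-0.9, -1.3, -0.7]
opening: 0.0136
gripper_force: 59.1
[[0.9868, -0.1622, -0.0002, 0.5149], [-0.1622, -0.9868, -0.0002, 0.0821], [-0.0001, 0.0002, -1.0, 0.2493], [0.0, 0.0, 0.0, 1.0]]
```

View pics/w2c.png

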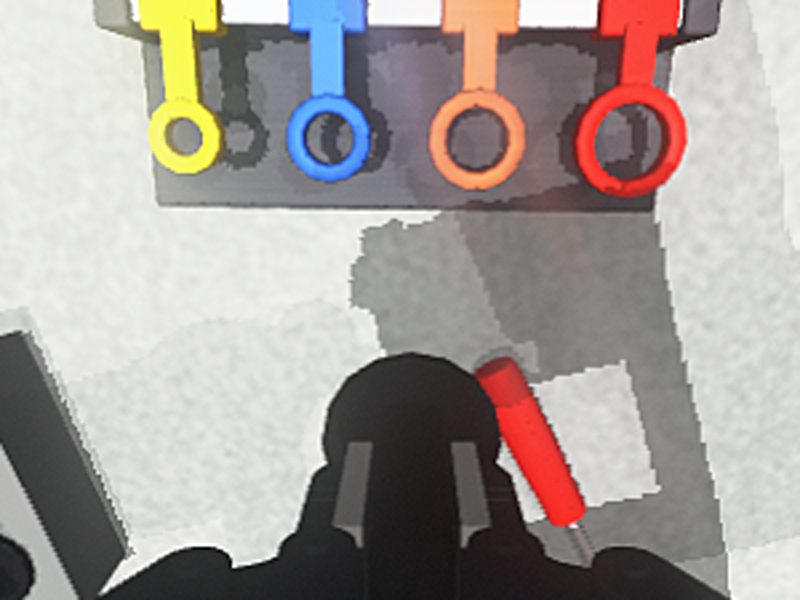

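The crop, at 2.667x with offset (100,60), shows the ring bores at yellow (185,137), blue (329,138), copper (477,140) and red (633,140). The held antenna's flange arc tops out at (412,353). Next I'll measure the bores and the flange precisely.

```bash
cat > rings.py <<'E'
from h import *
T=np.array([[0.9868,-0.1622,-0.0002,0.5149],[-0.1622,-0.9868,-0.0002,0.0821],[-0.0001,0.0002,-1.0,0.2493],[0,0,0,1]])
c=cam("wrist",T);im=cv2.imread("pics/w2.png");K=8
big=cv2.resize(im,None,fx=K,fy=K,interpolation=cv2.INTER_CUBIC)
hsv=cv2.cvtColor(big,cv2.COLOR_BGR2HSV)
m=((hsv[...,1]>130)&(hsv[...,2]>110)).astype(np.uint8)
m[130*K:]=0
m=cv2.morphologyEx(m,cv2.MORPH_CLOSE,np.ones((5,5)))
cs,h=cv2.findContours(m,cv2.RETR_CCOMP,cv2.CHAIN_APPROX_NONE)
out=[]
for i,q in enumerate(cs):
    if h[0][i][3]>=0 and cv2.contourArea(q)>60*K*K:
        e=cv2.fitEllipse(q);u=(np.array(e[0])+.5)/K-.5
        W=ray(c,u,.074);L=np.linalg.inv(T)@np.r_[W,1]
        out.append((u,W));print("px",u.round(1),"ax",np.round(np.array(e[1])/K,1),"world",W.round(4),"tool",L[:3].round(4))
W=np.array([o[1] for o in out]);W=W[np.argsort(W[:,1])]
d=W[-1]-W[0];print("yaw",np.degrees(np.arctan2(-d[0],d[1])),"centre",W.mean(0))
# flange arc
g=cv2.resize(im.max(2),None,fx=K,fy=K,interpolation=cv2.INTER_CUBIC)
pts=[]
for x in range(225,277):
    col=g[150*K:235*K,x*K+K//2].astype(int);j=np.argmax(col<70)
    pts.append((x,150+(j+.5)/K-.5))
pts=np.array(pts)
def f(p):
    a=np.linspace(0,2*np.pi,720)
    q=[]
    for z in(-.033,-.039):
        P=np.c_[p[0]+.022*np.cos(a),p[1]+.022*np.sin(a),np.full(720,-z)]
        q.append(proj(c,(T@np.c_[P,np.ones(720)].T).T[:,:3]))
    H=cv2.convexHull(np.vstack(q).astype(np.float32))
    return [cv2.pointPolygonTest(H,(float(x),float(y)),True) for x,y in pts]
s=least_squares(f,[0,0],loss="soft_l1",f_scale=.3,diff_step=1e-3,x_scale=.01)
print("flange in tool",s.x,np.round(s.fun[::4],1), pts[::6].round(1).tolist())
E
python3 rings.py
```

```text
px [278.2 111.8] ax [23.4 24.8] world [0.58   0.0439 0.074 ] tool [0.0704 0.0271 0.1753]
px [335.5 112.6] ax [25.5 29.3] world [ 0.5692 -0.0168  0.074 ] tool [0.0696 0.0888 0.1753]
px [222.9 111.4] ax [18.3 19.4] world [0.59   0.1026 0.074 ] tool [ 0.0708 -0.0324  0.1753]
px [168.4 110.8] ax [13.9 15.4] world [0.5999 0.1602 0.074 ] tool [ 0.0713 -0.0909  0.1753]
yaw -9.8592170682057 centre [0.58476872 0.07245305 0.074     ]
flange in tool [0.00075872 0.0011499 ] [ 0.3 -0.   0.2  0.1 -0.2  0.  -0.1 -0.5  0.1  0.3 -0.3  0.   0.4] [[225.0, 209.1], [231.0, 200.8], [237.0, 196.9], [243.0, 194.1], [249.0, 192.7], [255.0, 192.1], [261.0, 193.3], [267.0, 194.6], [273.0, 198.3]]
```

```bash
python3 jog.py '[[0.035, 0.044, 0, 0, 0, 0, 0], [0.069, 0.0876, 0.03, 0, 0, 0, 0], [0.069, 0.0876, 0.065, 0, 0, 0, 0], [0.069, 0.0876, 0.075, 0, 0, 0, 0], [0.069, 0.0876, 0.08, 0, 0, 0, 0], [0.069, 0.0876, 0.085, 0, 0, 0, 0], [0.069, 0.0876, 0.085, 0, 0, 0, 0]]'
```

```text
time: 5.12
tool_pos: [0.5693, -0.014, 0.1649]
ee_rot: [-180.0, -0.0, -9.2]
contact_force: [-0.6, -0.4, -1.5]
opening: 0.0134
gripper_force: 59.2
```

```bash
python3 jog.py '[[0, 0, 0.003, 0, 0, 0, 0], [0, 0, 0.006, 0, 0, 0, 0], [0, 0, 0.009, 0, 0, 0, 0], [0, 0, 0.012, 0, 0, 0, 0], [0, 0, 0.015, 0, 0, 0, 0], [0, 0, 0.018, 0, 0, 0, 0], [0, 0, 0.021, 0, 0, 0, 0], [0, 0, 0.021, 0, 0, 0, 0], [0, 0, 0.021, 0, 0, 0, 0], [0, 0, 0.021, 0, 0, 0, 0]]'; python3 - <<'E'
from h import *
a=r.capture("scene")[130:230,240:340,::-1];b=r.capture("side")[165:265,175:275,::-1]
print(pose()[:3,3])
cv2.imwrite("pics/t1.png",np.hstack([cv2.resize(i,(400,400),interpolation=cv2.INTER_CUBIC) for i in(a,b)]))
E
```

```text
time: 6.38
tool_pos: [0.5691, -0.0143, 0.1434]
ee_rot: [-180.0, -0.0, -9.3]
contact_force: [-0.7, -0.3, -1.3]
opening: 0.0132
gripper_force: 59.2
[ 0.5691152  -0.01433175  0.1434117 ]
```

View pics/t1.png

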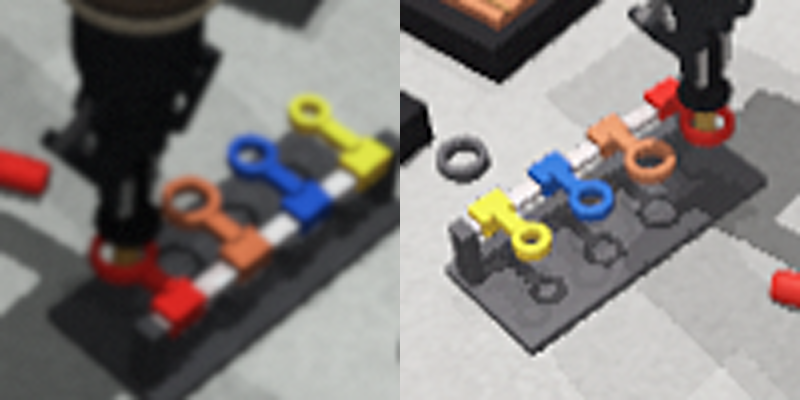

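Both views show the brass foot inside the red ring, with no contact force. I'll go slightly deeper, then lift out and move over to copper.

```bash
python3 jog.py '[[0, 0, 0.006, 0, 0, 0, 0], [0, 0, 0.006, 0, 0, 0, 0], [0, 0, 0.006, 0, 0, 0, 0], [0, 0, -0.025, 0, 0, 0, 0], [0, 0, -0.037, 0, 0, 0, 0], [0, 0, -0.037, 0, 0, 0, 0], [0.0008, -0.0617, -0.037, 0, 0, 0, 0], [0.0008, -0.0617, -0.03, 0, 0, 0, 0], [0.0008, -0.0617, -0.022, 0, 0, 0, 0], [0.0008, -0.0617, -0.022, 0, 0, 0, 0]]'
```

```text
time: 7.72
tool_pos: [0.5789, 0.0457, 0.1641]
ee_rot: [180.0, 0.1, -9.3]
contact_force: [-0.6, -1.0, -0.4]
opening: 0.0133
gripper_force: 59.4
```

```bash
python3 jog.py '[[0, 0, 0.002, 0, 0, 0, 0], [0, 0, 0.004, 0, 0, 0, 0], [0, 0, 0.006, 0, 0, 0, 0], [0, 0, 0.006, 0, 0, 0, 0]]';python3 jog.py '[[0, 0, 0.002, 0, 0, 0, 0], [0, 0, 0.003, 0, 0, 0, 0], [0, 0, 0.003, 0, 0, 0, 0]]'
```

```text
time: 8.22
tool_pos: [0.5797, 0.0464, 0.1592]
ee_rot: [180.0, 0.0, -9.3]
contact_force: [0.8, -0.4, -0.7]
opening: 0.0137
gripper_force: 59.4
time: 8.6
tool_pos: [0.5797, 0.0465, 0.1562]
ee_rot: [180.0, 0.0, -9.3]
contact_force: [-0.7, -1.2, -1.5]
opening: 0.0134
gripper_force: 59.4
```

```bash
for i in 1; do python3 jog.py '[[0, 0, 0.002, 0, 0, 0, 0], [0, 0, 0.003, 0, 0, 0, 0], [0, 0, 0.003, 0, 0, 0, 0]]'; done; python3 jog.py '[[0, 0, 0.002, 0, 0, 0, 0], [0, 0, 0.004, 0, 0, 0, 0], [0, 0, 0.004, 0, 0, 0, 0]]'
```

```text
time: 8.98
tool_pos: [0.5797, 0.0464, 0.1532]
ee_rot: [180.0, 0.0, -9.3]
contact_force: [-0.3, 0.1, -1.1]
opening: 0.0131
gripper_force: 59.4
time: 9.35
tool_pos: [0.5796, 0.0465, 0.1491]
ee_rot: [180.0, 0.0, -9.3]
contact_force: [0.9, 0.1, -1.0]
opening: 0.0133
gripper_force: 59.4
```

```bash
python3 jog.py '[[0, 0, 0.003, 0, 0, 0, 0], [0, 0, 0.006, 0, 0, 0, 0], [0, 0, 0.006, 0, 0, 0, 0]]'
```

```text
time: 9.72
tool_pos: [0.5796, 0.0464, 0.143]
ee_rot: [180.0, 0.0, -9.3]
contact_force: [-0.5, -0.1, -1.2]
opening: 0.0134
gripper_force: 59.4
```

```bash
python3 jog.py '[[0, 0, 0.005, 0, 0, 0, 0], [0, 0, 0.005, 0, 0, 0, 0], [0, 0, 0.005, 0, 0, 0, 0], [0, 0, -0.025, 0, 0, 0, 0], [0, 0, -0.037, 0, 0, 0, 0], [0, 0, -0.037, 0, 0, 0, 0], [0.0004, -0.0595, -0.037, 0, 0, 0, 0], [0.0004, -0.0595, -0.03, 0, 0, 0, 0], [0.0004, -0.0595, -0.022, 0, 0, 0, 0], [0.0004, -0.0595, -0.022, 0, 0, 0, 0]]'
```

```text
time: 10.98
tool_pos: [0.5889, 0.1043, 0.164]
ee_rot: [180.0, 0.1, -9.3]
contact_force: [-0.0, 1.1, -1.4]
opening: 0.013
gripper_force: 59.5
```

```bash
python3 jog.py '[[0, 0, 0.002, 0, 0, 0, 0], [0, 0, 0.003, 0, 0, 0, 0], [0, 0, 0.004, 0, 0, 0, 0], [0, 0, 0.004, 0, 0, 0, 0]]';python3 jog.py '[[0, 0, 0.001, 0, 0, 0, 0], [0, 0, 0.002, 0, 0, 0, 0], [0, 0, 0.002, 0, 0, 0, 0]]'
```

```text
time: 11.48
tool_pos: [0.5898, 0.105, 0.1614]
ee_rot: [-180.0, -0.0, -9.3]
contact_force: [-0.3, 0.8, -1.4]
opening: 0.0133
gripper_force: 59.5
time: 11.85
tool_pos: [0.5897, 0.1051, 0.1592]
ee_rot: [180.0, 0.0, -9.3]
contact_force: [0.6, 0.7, -0.3]
opening: 0.0137
gripper_force: 59.6
```

```bash
python3 jog.py '[[0, 0, 0.001, 0, 0, 0, 0], [0, 0, 0.001, 0, 0, 0, 0], [0, 0, 0.001, 0, 0, 0, 0]]';python3 jog.py '[[0, 0, 0.001, 0, 0, 0, 0], [0, 0, 0.001, 0, 0, 0, 0], [0, 0, 0.001, 0, 0, 0, 0]]'
```

```text
time: 12.22
tool_pos: [0.5897, 0.1051, 0.1583]
ee_rot: [180.0, 0.0, -9.3]
contact_force: [-1.4, -1.0, 0.6]
opening: 0.0132
gripper_force: 59.7
time: 12.6
tool_pos: [0.5896, 0.1051, 0.1572]
ee_rot: [180.0, 0.0, -9.3]
contact_force: [-1.3, -0.7, -2.5]
opening: 0.0132
gripper_force: 59.5
```

```bash
python3 jog.py '[[0, 0, 0.001, 0, 0, 0, 0], [0, 0, 0.001, 0, 0, 0, 0], [0, 0, 0.001, 0, 0, 0, 0]]'
```

```text
time: 12.98
tool_pos: [0.5897, 0.1051, 0.1562]
ee_rot: [180.0, 0.0, -9.3]
contact_force: [-1.0, -0.7, -1.3]
opening: 0.0133
gripper_force: 59.5
```

```bash
python3 jog.py '[[0, 0, 0.001, 0, 0, 0, 0], [0, 0, 0.001, 0, 0, 0, 0], [0, 0, 0.001, 0, 0, 0, 0]]';python3 jog.py '[[0, 0, 0.001, 0, 0, 0, 0], [0, 0, 0.002, 0, 0, 0, 0], [0, 0, 0.002, 0, 0, 0, 0]]'
```

```text
time: 13.35
tool_pos: [0.5898, 0.1051, 0.1553]
ee_rot: [-180.0, 0.0, -9.3]
contact_force: [-2.0, -0.5, -0.8]
opening: 0.0132
gripper_force: 59.5
time: 13.72
tool_pos: [0.5897, 0.1051, 0.1532]
ee_rot: [180.0, 0.0, -9.3]
contact_force: [-1.6, -0.7, -0.5]
opening: 0.0135
gripper_force: 59.5
```

```bash
python3 jog.py '[[0, 0, 0.001, 0, 0, 0, 0], [0, 0, 0.002, 0, 0, 0, 0], [0, 0, 0.002, 0, 0, 0, 0]]'
```

```text
time: 14.1
tool_pos: [0.5897, 0.1051, 0.1512]
ee_rot: [180.0, 0.0, -9.3]
contact_force: [-1.5, -0.1, -2.0]
opening: 0.0132
gripper_force: 59.5
```

```bash
python3 jog.py '[[0, 0, 0.003, 0, 0, 0, 0], [0, 0, 0.006, 0, 0, 0, 0], [0, 0, 0.006, 0, 0, 0, 0]]';python3 jog.py '[[0, 0, 0.003, 0, 0, 0, 0], [0, 0, 0.006, 0, 0, 0, 0], [0, 0, 0.006, 0, 0, 0, 0]]'; python3 - <<'E'
from h import *
a=r.capture("scene")[130:230,240:340,::-1];b=r.capture("side")[165:265,175:275,::-1]
cv2.imwrite("pics/t2.png",np.hstack([cv2.resize(i,(400,400),interpolation=cv2.INTER_CUBIC) for i in(a,b)]))
E
```

```text
time: 14.48
tool_pos: [0.5897, 0.1051, 0.1449]
ee_rot: [180.0, 0.0, -9.3]
contact_force: [-1.7, 0.6, -2.3]
opening: 0.0134
gripper_force: 59.5
time: 14.85
tool_pos: [0.5897, 0.1051, 0.139]
ee_rot: [180.0, 0.0, -9.3]
contact_force: [-2.2, -0.8, -1.9]
opening: 0.0133
gripper_force: 59.5
```

View pics/t2.png

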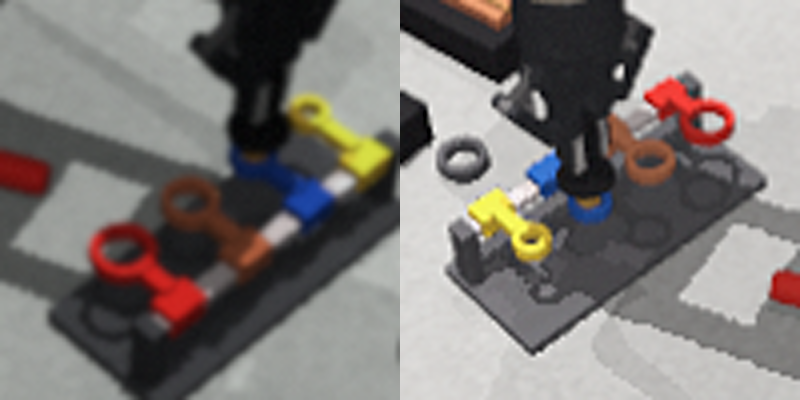

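Both views show the foot down inside the blue ring with the flange close above it, so this is the thin foot. Next is yellow.

```bash
python3 jog.py '[[0, 0, -0.015, 0, 0, 0, 0], [0, 0, -0.03, 0, 0, 0, 0], [0, 0, -0.04, 0, 0, 0, 0], [0, 0, -0.04, 0, 0, 0, 0], [0, -0.0585, -0.04, 0, 0, 0, 0], [0, -0.0585, -0.036, 0, 0, 0, 0], [0, -0.0585, -0.028, 0, 0, 0, 0], [0, -0.0585, -0.028, 0, 0, 0, 0], [0, -0.0585, -0.028, 0, 0, 0, 0]]'
```

```text
time: 16.08
tool_pos: [0.5991, 0.1621, 0.1672]
ee_rot: [180.0, 0.0, -9.3]
contact_force: [0.0, -0.5, -0.9]
opening: 0.0134
gripper_force: 59.6
```

```bash
python3 jog.py '[[0, 0, 0.001, 0, 0, 0, 0], [0, 0, 0.002, 0, 0, 0, 0], [0, 0, 0.003, 0, 0, 0, 0], [0, 0, 0.004, 0, 0, 0, 0], [0, 0, 0.004, 0, 0, 0, 0]]'; python3 jog.py '[[0, 0, 0.001, 0, 0, 0, 0], [0, 0, 0.001, 0, 0, 0, 0], [0, 0, 0.001, 0, 0, 0, 0]]'
```

```text
time: 16.7
tool_pos: [0.5993, 0.1629, 0.1636]
ee_rot: [-180.0, -0.0, -9.3]
contact_force: [-0.6, -1.1, 3.9]
opening: 0.0132
gripper_force: 60.4
time: 17.08
tool_pos: [0.5995, 0.163, 0.163]
ee_rot: [-180.0, -0.0, -9.3]
contact_force: [-1.7, -0.9, 10.9]
opening: 0.0133
gripper_force: 61.5
```

```bash
python3 jog.py '[[0, 0, 0.001, 0, 0, 0, 0], [0, 0, 0.001, 0, 0, 0, 0], [0, 0, 0.001, 0, 0, 0, 0]]'
```

```text
time: 17.45
tool_pos: [0.5991, 0.1628, 0.1612]
ee_rot: [180.0, 0.0, -9.3]
contact_force: [-0.6, -1.3, 1.3]
opening: 0.0132
gripper_force: 59.8
```

```bash
python3 jog.py '[[0, 0, 0.0007, 0, 0, 0, 0], [0, 0, 0.0007, 0, 0, 0, 0], [0, 0, 0.0007, 0, 0, 0, 0]]'
```

```text
time: 17.82
tool_pos: [0.5991, 0.1628, 0.1604]
ee_rot: [180.0, 0.0, -9.3]
contact_force: [-0.0, -0.1, 0.8]
opening: 0.0131
gripper_force: 59.9
```

```bash
python3 jog.py '[[0, 0, 0.0007, 0, 0, 0, 0], [0, 0, 0.0007, 0, 0, 0, 0], [0, 0, 0.0007, 0, 0, 0, 0]]'
```

```text
time: 18.2
tool_pos: [0.5992, 0.1629, 0.1599]
ee_rot: [-180.0, 0.0, -9.3]
contact_force: [-1.7, -0.8, 2.9]
opening: 0.0131
gripper_force: 60.3
```

```bash
python3 jog.py '[[0, 0, 0.0005, 0, 0, 0, 0], [0, 0, 0.0005, 0, 0, 0, 0], [0, 0, 0.0005, 0, 0, 0, 0]]'
```

```text
time: 18.58
tool_pos: [0.5992, 0.1629, 0.1596]
ee_rot: [-180.0, -0.0, -9.3]
contact_force: [-3.2, -0.5, 6.3]
opening: 0.0134
gripper_force: 60.9
```

```bash
python3 jog.py '[[0, 0, 0.0004, 0, 0, 0, 0], [0, 0, 0.0004, 0, 0, 0, 0], [0, 0, 0.0004, 0, 0, 0, 0], [0, 0, 0.0004, 0, 0, 0, 0]]'; python3 - <<'E'
from h import *
print(r.read_state()["tool_pos"],r.read_state()["contact_force"])
a=r.capture("scene")[130:230,240:340,::-1];b=r.capture("side")[165:265,175:275,::-1]
cv2.imwrite("pics/t3.png",np.hstack([cv2.resize(i,(400,400),interpolation=cv2.INTER_CUBIC) for i in(a,b)]))
E
```

```text
time: 19.08
tool_pos: [0.5993, 0.163, 0.1595]
ee_rot: [-180.0, -0.0, -9.3]
contact_force: [-2.7, -0.6, 10.6]
opening: 0.0133
gripper_force: 61.4
[0.59929851 0.162955   0.15950163] [-2.66587081 -0.57289782 10.58968397]
```

The stop is clear: at origin about 75 mm the force rises to about 10.6 N with no further travel. I'll lift, go back to blue and lower.

```bash
python3 jog.py '[[0, 0, -0.012, 0, 0, 0, 0], [0, 0, -0.022, 0, 0, 0, 0], [0, 0, -0.022, 0, 0, 0, 0], [-0.0005, 0.0585, -0.022, 0, 0, 0, 0], [-0.0005, 0.0585, -0.02, 0, 0, 0, 0], [-0.0005, 0.0585, -0.012, 0, 0, 0, 0], [-0.0005, 0.0585, -0.007, 0, 0, 0, 0], [-0.0005, 0.0585, -0.003, 0, 0, 0, 0], [-0.0005, 0.0585, 0, 0, 0, 0, 0], [-0.0005, 0.0585, 0, 0, 0, 0, 0]]'
```

```text
time: 20.42
tool_pos: [0.5891, 0.1054, 0.1587]
ee_rot: [180.0, 0.0, -9.3]
contact_force: [-0.0, 0.3, -0.9]
opening: 0.0131
gripper_force: 59.6
```

```bash
python3 jog.py '[[0, 0, 0.004, 0, 0, 0, 0], [0, 0, 0.008, 0, 0, 0, 0], [0, 0, 0.01, 0, 0, 0, 0], [0, 0, 0.01, 0, 0, 0, 0]]'
```

```text
time: 20.92
tool_pos: [0.5892, 0.1051, 0.1488]
ee_rot: [180.0, 0.0, -9.3]
contact_force: [0.6, -1.1, -1.5]
opening: 0.0133
gripper_force: 59.6
```

```bash
python3 jog.py '[[0, 0, 0.005, 0, 0, 0, 0], [0, 0, 0.01, 0, 0, 0, 0], [0, 0, 0.015, 0, 0, 0, 0], [0, 0, 0.02, 0, 0, 0, 0], [0, 0, 0.025, 0, 0, 0, 0], [0, 0, 0.027, 0, 0, 0, 0], [0, 0, 0.027, 0, 0, 0, 0]]'; python3 jog.py '[[0, 0, 0.001, 0, 0, 0, 0], [0, 0, 0.001, 0, 0, 0, 0], [0, 0, 0.001, 0, 0, 0, 0]]'
```

```text
time: 21.8
tool_pos: [0.5892, 0.1052, 0.1219]
ee_rot: [180.0, 0.0, -9.3]
contact_force: [0.0, -0.0, -0.5]
opening: 0.0136
gripper_force: 59.6
time: 22.18
tool_pos: [0.5893, 0.1052, 0.1211]
ee_rot: [-180.0, -0.0, -9.3]
contact_force: [-0.6, 0.5, -1.1]
opening: 0.0136
gripper_force: 59.6
```

```bash
python3 jog.py '[[0, 0, 0.001, 0, 0, 0, 0], [0, 0, 0.001, 0, 0, 0, 0], [0, 0, 0.001, 0, 0, 0, 0]]'
```

```text
time: 22.55
tool_pos: [0.5893, 0.1052, 0.12]
ee_rot: [-180.0, 0.0, -9.3]
contact_force: [0.5, -1.0, -0.9]
opening: 0.0135
gripper_force: 59.6
```

```bash
python3 jog.py '[[0, 0, 0.0007, 0, 0, 0, 0], [0, 0, 0.0007, 0, 0, 0, 0], [0, 0, 0.0007, 0, 0, 0, 0]]'
```

```text
time: 22.92
tool_pos: [0.5892, 0.1052, 0.1193]
ee_rot: [-180.0, 0.0, -9.3]
contact_force: [-0.5, 0.7, -0.5]
opening: 0.0131
gripper_force: 59.6
```

```bash
python3 jog.py '[[0, 0, 0.0006, 0, 0, 0, 0], [0, 0, 0.0006, 0, 0, 0, 0], [0, 0, 0.0006, 0, 0, 0, 0]]'
```

```text
time: 23.3
tool_pos: [0.5894, 0.1052, 0.1191]
ee_rot: [-180.0, -0.0, -9.3]
contact_force: [-2.3, 0.1, 7.2]
opening: 0.0133
gripper_force: 60.9
```

The flange is seated (7 N at TCP z 0.119, which matches an origin of 35 mm). Releasing and retreating upward.

```bash
python3 jog.py '[[0, 0, -0.0006, 0, 0, 0, 0], [0, 0, -0.0006, 0, 0, 0, 0.03], [0, 0, -0.0006, 0, 0, 0, 0.05], [0, 0, -0.0006, 0, 0, 0, 0.05], [0, 0, -0.0006, 0, 0, 0, 0.05], [0, 0, -0.03, 0, 0, 0, 0.05], [0, 0, -0.07, 0, 0, 0, 0.05], [0, 0, -0.12, 0, 0, 0, 0.05]]' 40; python3 jog.py '[[-0.04, 0, 0, 0, 0, 0, 0.05], [-0.07, 0, 0, 0, 0, 0, 0.05], [-0.07, 0, 0, 0, 0, 0, 0.05], [-0.07, 0, 0, 0, 0, 0, 0.05]]'; python3 - <<'E'
from h import *
print(np.round(pose(),4).tolist())
w=r.capture("wrist")[:,:,::-1];cv2.imwrite("pics/w3.png",w)
a=r.capture("scene")[130:230,240:340,::-1];b=r.capture("side")[165:265,175:275,::-1]
w=cv2.resize(w[60:210,100:400],(600,300));t=np.hstack([cv2.resize(i,(300,300),interpolation=cv2.INTER_CUBIC) for i in(a,b)])
cv2.imwrite("pics/end.png",np.vstack([w,t]))
E
```

```text
time: 24.3
tool_pos: [0.5887, 0.1051, 0.2393]
ee_rot: [180.0, 0.1, -9.3]
contact_force: [0.8, 0.2, 0.2]
opening: 0.05
gripper_force: 0.0
time: 24.8
tool_pos: [0.521, 0.1165, 0.239]
ee_rot: [-180.0, -0.1, -9.3]
contact_force: [-0.2, 1.1, -0.5]
opening: 0.0503
gripper_force: 0.0
[[0.9869, -0.1611, 0.001, 0.521], [-0.1611, -0.9869, 0.0001, 0.1165], [0.001, -0.0002, -1.0, 0.239], [0.0, 0.0, 0.0, 1.0]]
```

View pics/end.png

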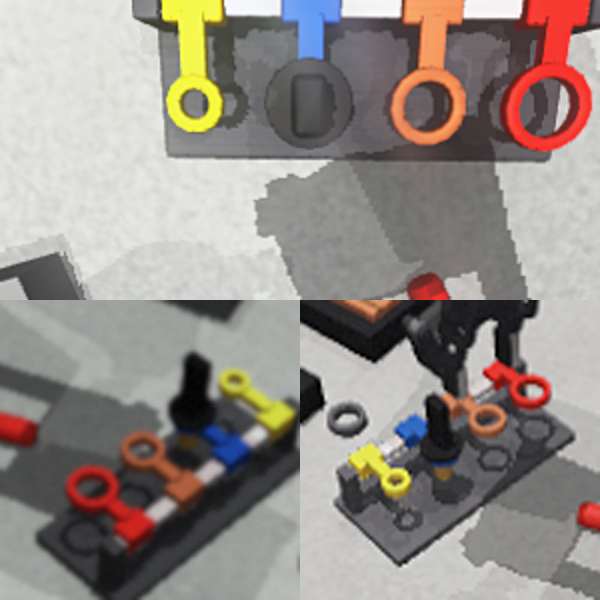

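The antenna hangs upright in the blue ring: flange centred at (310,103) in the wrist panel, flat on the ring in both side panels, and the gripper clear of it. Handing in.

```bash
python3 -c "
from cell import r
print(r.close_job())"
```

```text
the job is handed in; nothing more can be done
None
```

The antenna passed red, copper and blue, was stopped by the yellow ring at about 10 N, and now hangs upright and released in the blue ring; the job is handed in at about 25 s, with the verdict not shown.

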